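# Seat a cigar mould in the sloping filling stand

### The arm

A 6-joint arm with a two-finger parallel gripper is mounted at the origin on the work surface. World frame = base frame: x ahead of the robot, y to its left, z up, the work surface at z = 0. Lengths are in mm, angles in rad, forces in N, time in s.
With the tool pointing down it reaches from about 350 to 775 mm from the base axis. Payload 7.3 kg.
Tool frame: the origin (TCP) lies at the very end of the fingers, on their centre line; the grasp point (between the pads) lies 19 mm behind it; z points along the fingers, y is the line along which they close (so a half turn about z gives the same grasp; the last joint's range is limited). The gripper opens to 92 mm and grips with 3 to 60 N. Pads are 19 mm wide; open, the fingers measure 130 mm over their backs; the gripper's body (75 mm by 190 mm) begins 47 mm behind the grasp point.
Start: joints at [1.063, 0.342, 1.524, -0, 1.275, -0.146], TCP at [185.815, 491.037, 226.741] pointing down, gripper open.
Joint ranges: [-2.53, 2.53], [-0.77, 2.02], [0.04, 2.7], [-1, 4.14], [0.28, 2.66], [-3.11, 3.11]. Speed limits (rad/s): [2.57, 2.57, 3.14, 3.14, 3.14, 3.14].

### API

Orientations are given as [roll, pitch, yaw] about the fixed x, y, z axes, in that order (R = Rz(yaw) Ry(pitch) Rx(roll)).
In Python, from plant import * gives the robot as it stands.
- The arm moves only by the tool arm_command, never from a script. Its arguments are lists of equal length, an entry for each row: "gripper": the finger opening in mm, from 0 to 91.8; "dp": the shift along the tool's x, y, z in units of 25 mm (1.0 is 25 mm), a list of three; "twist": the turn about the tool's z in units of 5 degrees (1.0 is 5 degrees). A call has exactly 5 rows; each row shifts and turns the commanded pose from where the row before left it, along the tool's axes as they then stand; what a row does not reach is not made up. A row lasts 1/8 s, in which the tool goes at most 62.5 mm and 10.7 degrees, less where a joint would pass 70% of its speed; a pose out of reach is approached as far as the arm can. A call is refused whole if a number of a shift passes 1 or a number of a turn 1, either way. A call with a gripper value outside its range is refused whole. The fingers move at their own pace and stop on an object; the grip force is fixed at half the most. Time passes only in rows, so rows that do not move let the fingers close, or fill a call up. It gives the time, the measured TCP pose, the force, the opening and the grip force at its end, in the units of the state.
- get_obs(): the state, without advancing time (a new reading comes with each control period).
- capture(name): name is "side" or "top"; returns the picture (420x560x3 uint8, red, green, blue); there is no depth.
- get_calibration(name): a dict with "mtx" (3x3 intrinsics, pixels), "position" and "attitude" of the camera in the world. Camera axes: x right, y down, z forward; pixel columns grow to the right and rows downward; lengths in mm; the calibration is good to about 2 mm. A picture is of the moment at which its call begins. get_calibration takes no time and is no camera call.
- close_job(): hands the job in; it is judged then, once.
The state is a dict: "time": time; "joint_positions": joint angles; "dq": joint speeds; "tau": joint torques, N m; "tool_pos": TCP position; "tcp_rot": TCP orientation; "contact_force": force on the tool from outside, world axes, zero at the start; "moment": the same for the moment, N m; "grip_width": finger opening in mm; "finger_force": force on a finger pad.
Only numpy, scipy, OpenCV 4.12 (cv2) and the standard library are available. Lean on these libraries where they do the work, as an engineer would, in place of code of your own. Each camera call takes 0.05 s, during which the arm holds its last target. There are 200 camera calls.

### The job

Pick up the grooved wooden mould and lower it, grooves up, until it rests lightly and flat on the sloping steel plate, its length along the long brass stop but well clear of both stops; only then let go, so that it slides into the corner by itself, and take the hand away. Then push on its upper end with shut fingers, with a steady 10 newtons or so for about a second, to bed it on the lower brass stop; never load the stand with more than 30 newtons. Leave the mould fully home in the corner and do not disturb the jar, the can and the tube.

Things in the scene. Friction and masses are not known exactly. Their poses are not given: they have to be found in the camera images.
- mould: Loose light-wood cigar mould half, a block 120 mm long (its x), 60 mm wide (y), 30 mm high (z), 0.13 to 0.25 kg, three grooves 9 mm deep along its top; the same turned half round. It starts flat on the bench, grooves up. Origin: centre of its underside. Home in the corner, its origin is at x = 60, y = 30, z = 0 mm of the plate's frame, its length along the plate's x.
- bed: Fixed sloping rigid steel plate on the stand. Origin: the locating corner, on the plate's surface where the inner faces of the two brass stops meet. x runs up the plate away from the lower (end) stop, rising 17 degrees; y up the plate away from the long (side) stop, rising 16.4 degrees; z square to the plate, up. It reaches to x = 210, y = 130 mm. The tilt is fixed.
- end_stop: The lower brass stop, fixed on the plate: a bar 14 mm thick and 18 mm high above the plate, with its inner face at x = 0 of the plate's frame, from y = -15 to 130 mm. Origin and axes as the plate's.
- side_stop: The long brass stop, fixed on the plate: a bar 14 mm thick and 10 mm high above the plate, with its inner face at y = 0 of the plate's frame, from x = 0 to 210 mm. Origin and axes as the plate's.
- stand: Fixed wooden stand that carries plate and stops; base board 200 x 140 x 16 mm; its place and turn on the bench vary. Origin: on the bench, middle of the base. The plate stands 45 mm (lowest corner) to 150 mm above the bench. Plate and stops are slippery (friction 0.12 to 0.18): let go, the mould slides by itself to both stops.
- jar: Loose glass jar with a metal lid, 64 mm across, 70 mm high; to be left alone. Origin: centre of its underside.
- can: Loose metal can, 52 mm across, 180 mm high; to be left alone. Origin: centre of its underside.
- tube: Loose upright dark steel tube, 34 mm across, 50 mm high; to be left alone. Origin: centre of its underside.

How it is judged (in metres and radians):
On the way, in this order (a step that is already met when the one before it is completed fails the run):
1. the mould, still in the grip, is set down flat on the plate, clear of both stops, its length up the plate (x of mould in the frame of bed between 0.068 and 0.16 m and y of mould in the frame of bed between 0.038 and 0.11 m and z of mould in the frame of bed between -0.003 and 0.003 m and angle between the z axis of mould and the z axis of bed, either way round below 0.04 rad and angle between the x axis of mould and the x axis of bed, either way round below 0.15 rad and contact force between mould and bed above 0.3 N and contact force between the fingers and mould above 10 N), for 0.1 s.
2. the mould, let go, has slid into the corner and rests there with the hand away (x of mould in the frame of bed between 0.055 and 0.064 m and y of mould in the frame of bed between 0.026 and 0.034 m and z of mould in the frame of bed between -0.003 and 0.003 m and contact force between the fingers and mould below 0.05 N and linear speed of mould below 0.02 m/s), for 0.3 s.
3. the mould is pushed on to the lower stop with more than 7 N, steadily (contact force between mould and end_stop above 7 N and contact force between the fingers and mould above 5 N), for 0.5 s.
At the end, for the whole second after the job is handed in: The mould lies flat on the plate, grooves up, within 2 mm of home at the lower stop and 2.5 mm at the long stop, square to them within 0.03 rad, at rest and untouched (x of mould in the frame of bed between 0.0575 and 0.062 m and y of mould in the frame of bed between 0.0275 and 0.0325 m and z of mould in the frame of bed between -0.003 and 0.003 m and angle between the x axis of mould and the x axis of bed, either way round below 0.03 rad and angle between the z axis of mould and the z axis of bed, either way round below 0.04 rad and angle between mould's own z axis and vertical below 0.6 rad and linear speed of mould below 0.01 m/s and contact force between the fingers and mould below 0.05 N).
It fails at once if the stand, its plate or its stops are loaded with more than 30 N (contact force between anything else and stand above 30 N).
It fails at once if the mould is still held in the grip when it meets a stop (it must slide there by itself) (contact force between the fingers and mould above 35 N and (contact force between mould and end_stop above 0.5 N or contact force between mould and side_stop above 0.5 N)).
It fails at once if the jar, the can or the tube is moved by more than 15 mm (distance of any of jar, can, tube from where it was at the start of the episode above 0.015 m).
It also fails if it takes over 64 s, if anything falls off the work surface, if the arm or the gripper's body presses on something with over 40 N, if the wrist force passes 120 N, or if a joint passes its speed limit or range.

## Working session

There is one attempt and no reset: what is moved stays moved. The work goes in short steps, Python scripts to look and compute and a tool call to move; the robot and the scene stay as the last step left them, time stands still between calls to the robot, and variables do not carry over. Pictures are saved under pics/ and viewed, at most 10 in all, crops included, and the job is handed in when it is done.

Besides the shell and the picture viewer there is one more tool, called after ">>>" by a JSON object that holds its "fn" and its "kwargs", one argument or row to a line. arm_command: Moves the arm, as the interface text tells. Its arguments: {"type":"object","properties":{"gripper":{"type":"array"},"dp":{"type":"array"},"twist":{"type":"array"}},"required":["gripper","dp","twist"]}

```bash
mkdir -p pics
python3 - <<'E'
from plant import *
import cv2
for n in ("side","top"):
    cv2.imwrite(f"pics/{n}0.png",capture(n)[:,:,::-1]); print(n,get_calibration(n))
print(get_obs())
E
```

```text
side {'mtx': array([[428.25165665,   0.        , 287.28647247],
       [  0.        , 428.25165665, 210.67270215],
       [  0.        ,   0.        ,   1.        ]]), 'position': array([210.65676466, 493.96152625, 849.6310483 ]), 'attitude': array([-2.38753147, -0.00630798, -2.53483209])}
top {'mtx': array([[385.72112001,   0.        , 281.31669156],
       [  0.        , 385.72112001, 209.6562056 ],
       [  0.        ,   0.        ,   1.        ]]), 'position': array([ 493.56640913, -125.66234983,  927.90998048]), 'attitude': array([-2.98858669,  0.00804206, -1.58146723])}
{'time': 0.1, 'joint_positions': array([ 1.06298242e+00,  3.42661889e-01,  1.52488986e+00,  9.17247915e-06,
        1.27538518e+00, -1.45993171e-01]), 'dq': array([ 0.00046934, -0.00072051, -0.00241161, -0.00042477,  0.00128653,
       -0.00178241]), 'tau': array([ 2.40978974e-03, -4.32004380e+01, -2.44697589e+01,  7.18714390e-02,
        5.26046182e-02, -9.22631989e-05]), 'tool_pos': array([185.64261841, 490.71501894, 226.12090358]), 'tcp_rot': array([-3.14026395e+00, -2.04237037e-04,  2.77976911e+00]), 'contact_force': array([-0.4515935 ,  0.32832366,  0.4020061 ]), 'moment': array([-0.00018427, -0.0098532 ,  0.00320841]), 'finger_force': 0.0, 'grip_width': 91.72974803500222}
```

View pics/top0.png

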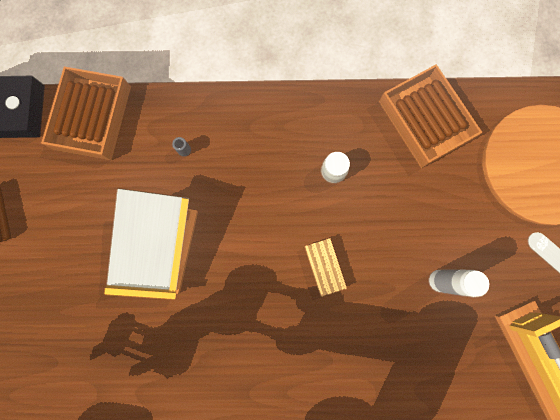

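View pics/side0.png

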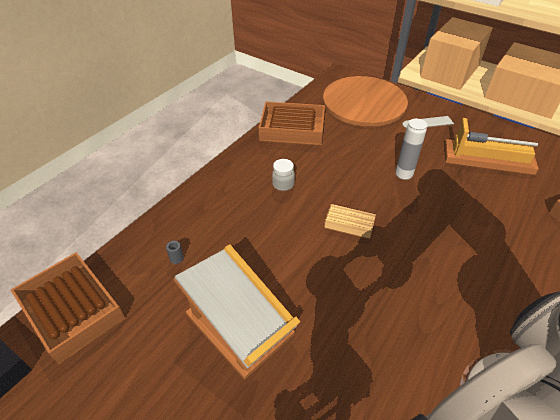

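Top view: mould near (326,267), plate corners near (118,190), (187,198), (178,296), (106,292) with the brass stops right and bottom; tube at (180,146), jar at (335,167), can at (460,282). The side view shows the same, with nothing hidden. Next, enlarged crops for the corners.

Run:
```python
import cv2,numpy as np
t=cv2.imread('pics/top0.png');s=cv2.imread('pics/side0.png')
def c(im,x,y,w,h,k): return cv2.resize(im[y:y+h,x:x+w],None,fx=k,fy=k,interpolation=cv2.INTER_CUBIC)
a=np.zeros((600,800,3),np.uint8)
def put(p,x,y):a[y:y+p.shape[0],x:x+p.shape[1]]=p
put(c(t,100,180,100,125,3),0,0)      # 300x375
put(c(s,170,240,133,140,3),300,0)    # 399x420
put(c(t,296,232,56,70,3),0,380)      # 168x210
put(c(s,316,198,70,45,3),300,430)    # 210x135
cv2.imwrite('pics/crops.png',a)
```

```text
(no output)
```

View pics/crops.png

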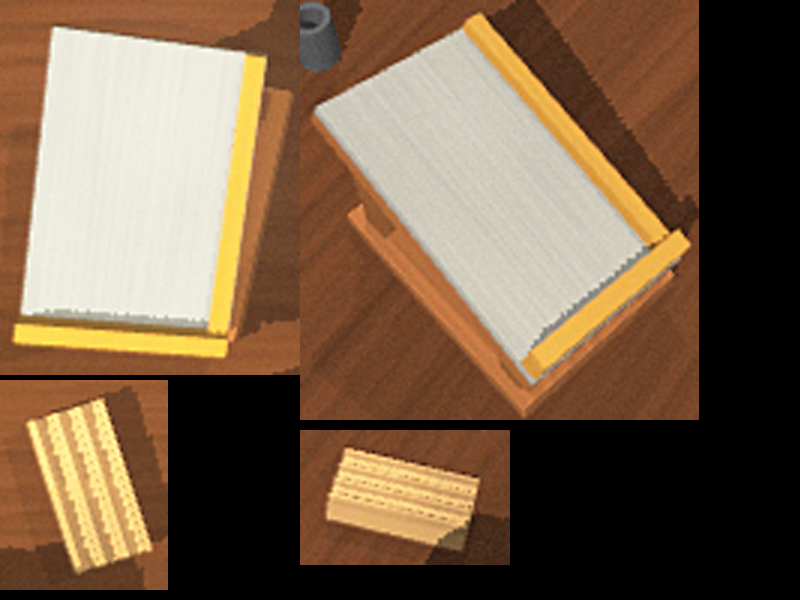

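```bash
cat > h.py <<'E'
import numpy as np, cv2
from scipy.optimize import least_squares
from scipy.spatial.transform import Rotation as R
from plant import *
CAL={n:get_calibration(n) for n in("side","top")}
def proj(n,P):
    c=CAL[n];p=R.from_euler('xyz',c['attitude']).inv().apply(np.atleast_2d(P)-c['position'])@c['mtx'].T
    return p[:,:2]/p[:,2:]
sx,sy=np.sin(np.radians([17,16.4]))
def bedR(yaw):
    x=np.array([np.cos(np.radians(17)),0,sx]); cy=np.cos(np.radians(16.4))
    c=-sx*sy/(x[0]); y=np.array([c,np.sqrt(1-sy**2-c*c),sy])
    return R.from_euler('z',yaw).as_matrix()@np.c_[x,y,np.cross(x,y)]
E
cat > fit.py <<'E'
from h import *
B={'top':[((210,130,0),(117.3,189.3)),((210,0,10),(182.3,198)),((210,-14,10),(188.7,199)),((0,130,18),(105,287.7)),((-14,130,18),(104.7,294.3)),((0,-15,18),(176.3,293)),((-14,-15,18),(175.7,299))],
'side':[((210,130,0),(175,276.7)),((210,-14,10),(230.7,244.7)),((210,0,10),(225.3,247)),((0,-15,18),(297.3,317)),((-14,-15,18),(300,320.7)),((0,130,18),(244.3,359))]}
def rb(p,d=B):
    return np.concatenate([(proj(n,np.array([a for a,_ in d[n]])@bedR(p[3]).T+p[:3])-np.array([b for _,b in d[n]])+.33).ravel() for n in d])
f=min((least_squares(rb,[500,200,53,y],loss='soft_l1') for y in np.arange(-3,3,.7)),key=lambda f:f.cost)
print('bed',f.x.round(2),'res',rb(f.x).reshape(-1,2).round(1).tolist())
M={'top':[(305.3,245.7),(330.7,238.3),(346.7,288.3)],'side':[(330.7,204.3),(375.7,214.3),(371.3,228.3),(326,220)]}
def c4(p): return np.array([(60,30,30),(60,-30,30),(-60,-30,30),(-60,30,30)])@R.from_euler('z',p[2]).as_matrix().T+[p[0],p[1],0]
def rm(p):
    o=[]
    for n in M:
        q=proj(n,c4(p))-.33
        for m in M[n]: o+=list((q-m)[np.argmin(np.hypot(*(q-m).T))])
    return np.array(o)
g=min((least_squares(rm,[480,-220,y],loss='soft_l1') for y in np.arange(-1.5,1.5,.5)),key=lambda f:f.cost)
print('mould',g.x.round(3),rm(g.x).reshape(-1,2).round(1).tolist())
BR=bedR(f.x[3]);print(BR.round(3))
print('others:')
for n,u,z in(('top',(335,160),70),('top',(180,143),50),('top',(476,283),180)):
    q=least_squares(lambda p:(proj(n,[p[0],p[1],z])[0]-u),[480,-200]).x;print(q.round(0))
E
python3 fit.py
```

```text
bed [452.86 134.25  47.34  31.22] res [[0.3, -0.5], [-0.7, 0.2], [-0.4, 0.1], [0.3, -0.1], [-0.1, -0.5], [-0.5, -0.3], [-0.7, -0.3], [1.1, -0.2], [-0.4, 0.3], [0.4, 0.6], [-1.0, -0.5], [0.9, 1.0], [3.4, -1.9]]
mould [ 4.97413e+02 -2.20840e+02  2.95000e-01] [[-0.3, -0.0], [-1.2, -0.4], [-0.4, -0.3], [0.8, -1.4], [0.5, -1.1], [0.8, 1.5], [-0.1, -1.2]]
[[ 0.938  0.099 -0.331]
 [-0.184  0.954 -0.236]
 [ 0.292  0.282  0.914]]
others:
[ 740. -245.]
[792. 118.]
[ 464. -489.]
```

```bash
cat >> h.py <<'E'
def st():
    o=get_obs(); print('t',round(o['time'],2),'p',o['tool_pos'].round(1),'yaw',round(o['tcp_rot'][2]%(2*np.pi),4),'rp',o['tcp_rot'][:2].round(3),'F',o['contact_force'].round(1),'w',round(o['grip_width'],1),'ff',round(o['finger_force'],1)); return o
def plan(tgt,yaw,n,p=None,y=None):
    o=get_obs(); p=o['tool_pos'] if p is None else np.array(p,float); y=o['tcp_rot'][2] if y is None else y
    dy=(yaw-y+np.pi)%(2*np.pi)-np.pi; step=(np.array(tgt)-p)/n
    for i in range(n):
        yy=y+dy*i/n; A=np.c_[[np.cos(yy),np.sin(yy),0],[np.sin(yy),-np.cos(yy),0],[0,0,-1]]
        print((A.T@step/25).round(2).tolist(), round(-np.degrees(dy)/n/5,2))
E
python3 - <<'E'
from h import *
plan([360,250,230],3.437-.3,15); print()
plan([497,-221,120],3.437,20,[360,250,230],3.137)
E
```

```text
[-0.66, -0.44, -0.01] -0.27
[-0.65, -0.45, -0.01] -0.27
[-0.64, -0.47, -0.01] -0.27
[-0.63, -0.48, -0.01] -0.27
[-0.62, -0.5, -0.01] -0.27
[-0.61, -0.51, -0.01] -0.27
[-0.59, -0.53, -0.01] -0.27
[-0.58, -0.54, -0.01] -0.27
[-0.57, -0.55, -0.01] -0.27
[-0.55, -0.57, -0.01] -0.27
[-0.54, -0.58, -0.01] -0.27
[-0.53, -0.59, -0.01] -0.27
[-0.51, -0.6, -0.01] -0.27
[-0.5, -0.62, -0.01] -0.27
[-0.48, -0.63, -0.01] -0.27

[-0.28, -0.94, 0.22] -0.17
[-0.26, -0.94, 0.22] -0.17
[-0.25, -0.95, 0.22] -0.17
[-0.24, -0.95, 0.22] -0.17
[-0.22, -0.96, 0.22] -0.17
[-0.21, -0.96, 0.22] -0.17
[-0.19, -0.96, 0.22] -0.17
[-0.18, -0.96, 0.22] -0.17
[-0.16, -0.97, 0.22] -0.17
[-0.15, -0.97, 0.22] -0.17
[-0.13, -0.97, 0.22] -0.17
[-0.12, -0.97, 0.22] -0.17
[-0.11, -0.98, 0.22] -0.17
[-0.09, -0.98, 0.22] -0.17
[-0.08, -0.98, 0.22] -0.17
[-0.06, -0.98, 0.22] -0.17
[-0.05, -0.98, 0.22] -0.17
[-0.03, -0.98, 0.22] -0.17
[-0.02, -0.98, 0.22] -0.17
[-0.0, -0.98, 0.22] -0.17
```

>>> {"fn": "arm_command", "kwargs": {
  "gripper": [91, 91, 91, 91, 91],
  "dp": [
    [-0.9, -0.65, 0],
    [-0.9, -0.65, 0],
    [-0.9, -0.7, 0],
    [-0.85, -0.75, 0],
    [-0.8, -0.8, 0]
  ],
  "twist": [-0.5, -0.5, -0.5, -0.5, -0.5]
}}

```text
time: 0.72
tool_pos: [266.9, 375.0, 226.4]
tcp_rot: [-3.141, -0.0, 2.999]
contact_force: [0.2, 0.6, 0.0]
grip_width: 91.1
finger_force: 0.0
```

>>> {"fn": "arm_command", "kwargs": {
  "gripper": [91, 91, 91, 91, 91],
  "dp": [
    [-0.7, -0.9, 0],
    [-0.6, -0.9, 0],
    [-0.5, -0.9, 0],
    [-0.3, -0.95, 0],
    [-0.2, -0.95, 0]
  ],
  "twist": [-0.5, -0.5, -0.5, -0.5, -0.5]
}}

```text
time: 1.35
tool_pos: [317.6, 255.8, 226.4]
tcp_rot: [-3.141, -0.001, -3.066]
contact_force: [0.3, -0.3, 0.3]
grip_width: 90.6
finger_force: 0.0
```

>>> {"fn": "arm_command", "kwargs": {
  "gripper": [91, 91, 91, 91, 91],
  "dp": [
    [-0.1, -0.98, 0],
    [-0.1, -0.98, 0],
    [-0.1, -0.98, 0],
    [-0.1, -0.98, 0],
    [-0.1, -0.98, 0]
  ],
  "twist": [-0.5, -0.5, -0.5, -0.5, -0.5]
}}

```text
time: 1.98
tool_pos: [349.5, 137.2, 226.6]
tcp_rot: [3.141, -0.0, -2.847]
contact_force: [-0.3, 0.0, 1.2]
grip_width: 91.2
finger_force: 0.0
```

>>> {"fn": "arm_command", "kwargs": {
  "gripper": [91, 91, 91, 91, 91],
  "dp": [
    [-0.1, -0.98, 0],
    [-0.1, -0.98, 0],
    [-0.1, -0.98, 0],
    [-0.1, -0.98, 0],
    [-0.1, -0.98, 0]
  ],
  "twist": [0, 0, 0, 0, 0]
}}

```text
time: 2.6
tool_pos: [396.9, 23.6, 226.5]
tcp_rot: [3.141, -0.0, -2.849]
contact_force: [-0.5, -0.1, -0.3]
grip_width: 90.6
finger_force: 0.0
```

Run:
```python
from h import *
st(); plan([497,-221,110],3.437,10)
```

```text
t 2.6 p [396.9  23.6 226.5] yaw 3.4342 rp [ 3.141 -0.   ] F [-0.5 -0.1 -0.3] w 90.6 ff 0.0
[-0.1, -1.05, 0.47] -0.0
[-0.1, -1.05, 0.47] -0.0
[-0.1, -1.05, 0.47] -0.0
[-0.1, -1.05, 0.47] -0.0
[-0.1, -1.05, 0.47] -0.0
[-0.1, -1.05, 0.47] -0.0
[-0.1, -1.05, 0.47] -0.0
[-0.1, -1.05, 0.47] -0.0
[-0.1, -1.05, 0.47] -0.0
[-0.1, -1.05, 0.47] -0.0
```

>>> {"fn": "arm_command", "kwargs": {
  "gripper": [91, 91, 91, 91, 91],
  "dp": [
    [-0.1, -1, 0.4],
    [-0.1, -1, 0.4],
    [-0.1, -1, 0.4],
    [-0.1, -1, 0.4],
    [-0.1, -1, 0.4]
  ],
  "twist": [0, 0, 0, 0, 0]
}}

```text
time: 3.22
tool_pos: [445.0, -92.4, 176.1]
tcp_rot: [3.141, -0.0, -2.849]
contact_force: [1.2, 0.4, -0.1]
grip_width: 90.7
finger_force: 0.0
```

>>> {"fn": "arm_command", "kwargs": {
  "gripper": [91, 91, 91, 91, 91],
  "dp": [
    [-0.1, -1, 0.5],
    [-0.1, -1, 0.5],
    [-0.1, -1, 0.5],
    [-0.1, -1, 0.5],
    [-0.1, -1, 0.5]
  ],
  "twist": [0, 0, 0, 0, 0]
}}

```text
time: 3.85
tool_pos: [493.0, -208.4, 113.4]
tcp_rot: [3.141, -0.001, -2.849]
contact_force: [1.5, -0.1, 0.1]
grip_width: 91.0
finger_force: 0.0
```

>>> {"fn": "arm_command", "kwargs": {
  "gripper": [91, 91, 91, 91, 91],
  "dp": [
    [-0.1, -0.5, 0.5],
    [0, 0, 0],
    [0, 0, 0],
    [0, 0, 0],
    [0, 0, 0]
  ],
  "twist": [0, 0, 0, 0, 0]
}}

```text
time: 4.47
tool_pos: [499.1, -218.7, 102.3]
tcp_rot: [-3.141, 0.001, -2.848]
contact_force: [-0.7, -0.6, -0.8]
grip_width: 91.0
finger_force: 0.0
```

Run:
```python
from h import *
o=st(); plan([497,-221,60],3.437,5)
a=np.zeros((600,800,3),np.uint8)
for n,x0 in(("top",0),("side",400)):
    im=capture(n)[:,:,::-1].copy()
    c=proj(n,[497,-221,30])[0]; u,v=(c-[66,75]).astype(int); print(n,u,v,proj(n,o['tool_pos']))
    a[0:450,x0:x0+396]=cv2.resize(im[v:v+150,u:u+132],None,fx=3,fy=3,interpolation=cv2.INTER_CUBIC)
cv2.imwrite('pics/g1.png',a)
```

```text
t 4.47 p [ 499.1 -218.7  102.3] yaw 3.4349 rp [-3.141e+00  1.000e-03] F [-0.7 -0.6 -0.8] w 91.0 ff 0.0
[0.02, -0.01, 0.34] -0.0
[0.02, -0.01, 0.34] -0.0
[0.02, -0.01, 0.34] -0.0
[0.02, -0.01, 0.34] -0.0
[0.02, -0.01, 0.34] -0.0
top 259 192 [[328.36688811 266.04048675]]
side 285 141 [[353.89755725 196.84020229]]
```

View pics/g1.png

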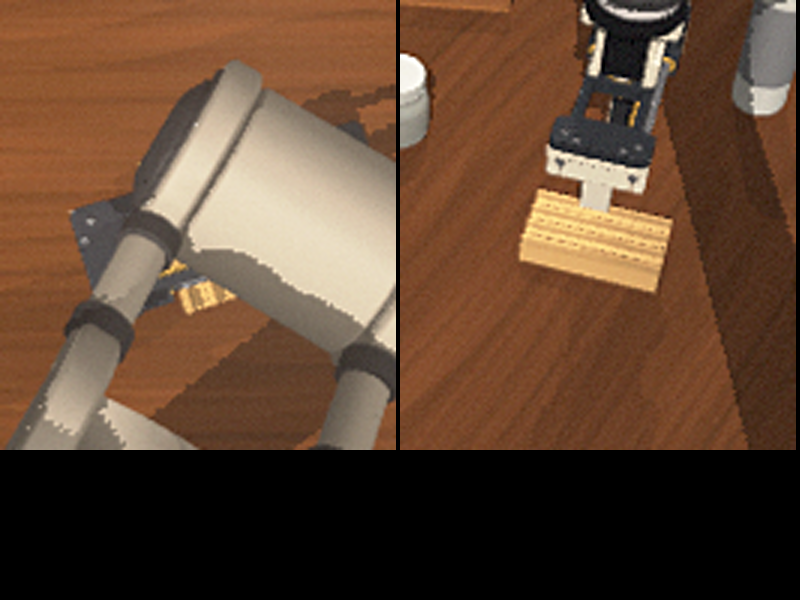

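The side picture shows the near finger tip at about (350,211), centred over the mould, with its length square to the closing line.

>>> {"fn": "arm_command", "kwargs": {
  "gripper": [91, 91, 91, 91, 91],
  "dp": [
    [0, 0, 0.8],
    [0, 0, 0.8],
    [0, 0, 0.8],
    [0, 0, 0.7],
    [0, 0, 0]
  ],
  "twist": [0, 0, 0, 0, 0]
}}

```text
time: 5.2
tool_pos: [498.2, -218.5, 23.2]
tcp_rot: [3.14, -0.002, -2.849]
contact_force: [0.4, -0.5, 0.1]
grip_width: 90.7
finger_force: 0.0
```

>>> {"fn": "arm_command", "kwargs": {
  "gripper": [61, 61, 61, 61, 61],
  "dp": [
    [0, 0, 0],
    [0, 0, 0],
    [0, 0, 0],
    [0, 0, 0],
    [0, 0, 0]
  ],
  "twist": [0, 0, 0, 0, 0]
}}

```text
time: 5.82
tool_pos: [498.9, -218.8, 24.3]
tcp_rot: [3.141, 0.0, -2.849]
contact_force: [-0.6, 2.0, 0.7]
grip_width: 61.0
finger_force: 0.8
```

>>> {"fn": "arm_command", "kwargs": {
  "gripper": [59, 59, 59, 59, 59],
  "dp": [
    [0, 0, 0],
    [0, 0, 0],
    [0, 0, 0],
    [0, 0, 0],
    [0, 0, 0]
  ],
  "twist": [0, 0, 0, 0, 0]
}}

```text
time: 6.45
tool_pos: [498.9, -219.0, 24.2]
tcp_rot: [3.141, -0.0, -2.849]
contact_force: [-1.0, 2.3, 2.8]
grip_width: 59.5
finger_force: 30.0
```

>>> {"fn": "arm_command", "kwargs": {
  "gripper": [50, 50, 50, 50, 50],
  "dp": [
    [0, 0, 0],
    [0, 0, -0.5],
    [0, 0, -1],
    [0, 0, -1],
    [0, 0, -1]
  ],
  "twist": [0, 0, 0, 0, 0]
}}

```text
time: 7.08
tool_pos: [499.1, -219.5, 113.1]
tcp_rot: [-3.141, 0.0, -2.849]
contact_force: [0.8, -0.4, -2.5]
grip_width: 59.2
finger_force: 30.0
```

>>> {"fn": "arm_command", "kwargs": {
  "gripper": [50, 50, 50, 50, 50],
  "dp": [
    [0, 0, -1],
    [0, 0, -1],
    [0, 0, -1],
    [0, 0, -1],
    [0, 0, -1]
  ],
  "twist": [0, 0, 0, 0, 0]
}}

```text
time: 7.7
tool_pos: [498.8, -219.4, 238.1]
tcp_rot: [-3.141, 0.0, -2.849]
contact_force: [-0.7, 0.1, -1.3]
grip_width: 58.9
finger_force: 30.0
```

Run:
```python
from h import *
o=st(); plan([577,178,215],2.946,20)
```

```text
t 7.7 p [ 498.8 -219.4  238.1] yaw 3.434 rp [-3.141  0.   ] F [-0.7  0.1 -1.3] w 58.9 ff 30.0
[-0.38, 0.72, 0.05] 0.28
[-0.36, 0.72, 0.05] 0.28
[-0.34, 0.73, 0.05] 0.28
[-0.33, 0.74, 0.05] 0.28
[-0.31, 0.75, 0.05] 0.28
[-0.29, 0.76, 0.05] 0.28
[-0.27, 0.76, 0.05] 0.28
[-0.25, 0.77, 0.05] 0.28
[-0.23, 0.78, 0.05] 0.28
[-0.21, 0.78, 0.05] 0.28
[-0.19, 0.79, 0.05] 0.28
[-0.18, 0.79, 0.05] 0.28
[-0.16, 0.79, 0.05] 0.28
[-0.14, 0.8, 0.05] 0.28
[-0.12, 0.8, 0.05] 0.28
[-0.1, 0.8, 0.05] 0.28
[-0.08, 0.81, 0.05] 0.28
[-0.06, 0.81, 0.05] 0.28
[-0.04, 0.81, 0.05] 0.28
[-0.02, 0.81, 0.05] 0.28
```

>>> {"fn": "arm_command", "kwargs": {
  "gripper": [50, 50, 50, 50, 50],
  "dp": [
    [-0.4, 0.7, 0],
    [-0.35, 0.7, 0],
    [-0.35, 0.75, 0],
    [-0.35, 0.75, 0],
    [-0.3, 0.75, 0]
  ],
  "twist": [0.3, 0.3, 0.3, 0.3, 0.3]
}}

```text
time: 8.32
tool_pos: [519.9, -119.6, 237.3]
tcp_rot: [-3.141, 0.001, -2.981]
contact_force: [-0.6, 0.5, -2.3]
grip_width: 59.4
finger_force: 30.0
```

>>> {"fn": "arm_command", "kwargs": {
  "gripper": [50, 50, 50, 50, 50],
  "dp": [
    [-0.3, 0.75, 0],
    [-0.25, 0.75, 0],
    [-0.25, 0.75, 0],
    [-0.25, 0.8, 0],
    [-0.2, 0.8, 0]
  ],
  "twist": [0.3, 0.3, 0.3, 0.3, 0.3]
}}

```text
time: 8.95
tool_pos: [540.6, -20.4, 237.2]
tcp_rot: [-3.141, 0.001, -3.112]
contact_force: [-0.7, 0.8, -2.3]
grip_width: 59.6
finger_force: 30.0
```

>>> {"fn": "arm_command", "kwargs": {
  "gripper": [50, 50, 50, 50, 50],
  "dp": [
    [-0.2, 0.8, 0],
    [-0.2, 0.8, 0],
    [-0.15, 0.8, 0],
    [-0.15, 0.8, 0],
    [-0.1, 0.8, 0]
  ],
  "twist": [0.3, 0.3, 0.3, 0.3, 0.3]
}}

```text
time: 9.57
tool_pos: [562.8, 79.2, 237.2]
tcp_rot: [-3.141, 0.001, 3.041]
contact_force: [-0.3, 0.2, -3.2]
grip_width: 59.5
finger_force: 30.0
```

>>> {"fn": "arm_command", "kwargs": {
  "gripper": [50, 50, 50, 50, 50],
  "dp": [
    [-0.1, 0.8, 0],
    [-0.1, 0.8, 0],
    [-0.05, 0.8, 0.1],
    [0, 0.8, 0.2],
    [0, 0, 0]
  ],
  "twist": [0.3, 0.3, 0.3, 0.3, 0]
}}

```text
time: 10.2
tool_pos: [579.7, 158.1, 229.1]
tcp_rot: [-3.141, -0.0, 2.939]
contact_force: [-0.4, 0.6, -1.3]
grip_width: 59.4
finger_force: 30.0
```

Run:
```python
from h import *
o=st(); plan([577,178,190],2.946,5)
cv2.imwrite('pics/s1.png',cv2.resize(capture('side')[150:390,130:400,::-1],None,fx=2.4,fy=2.4,interpolation=cv2.INTER_CUBIC))
```

```text
t 10.2 p [579.7 158.1 229.1] yaw 2.9386 rp [-3.141 -0.   ] F [-0.4  0.6 -1.3] w 59.4 ff 30.0
[0.05, 0.15, 0.31] -0.02
[0.05, 0.15, 0.31] -0.02
[0.05, 0.15, 0.31] -0.02
[0.05, 0.15, 0.31] -0.02
[0.05, 0.15, 0.31] -0.02
```

View pics/s1.png

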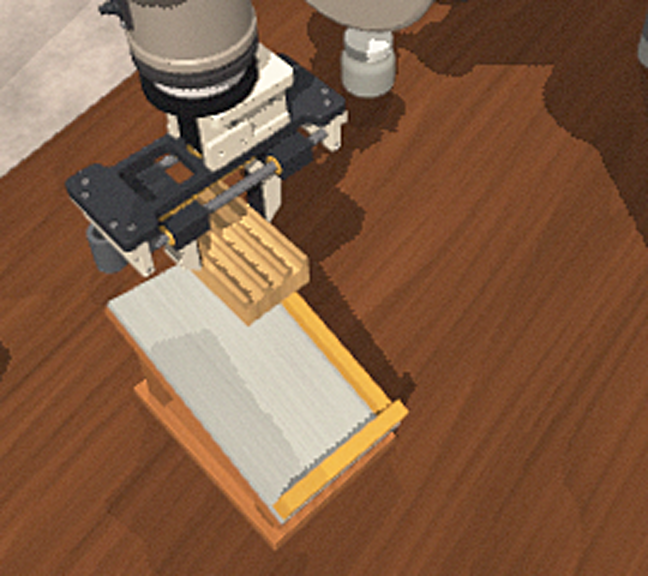

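The mould is held level above the plate, its lower end near (248,322) of the crop, lengthwise along the long stop; the jar and tube stand untouched. Descending.

>>> {"fn": "arm_command", "kwargs": {
  "gripper": [50, 50, 50, 50, 50],
  "dp": [
    [0.05, 0.15, 0.4],
    [0.05, 0.15, 0.4],
    [0.05, 0.15, 0.4],
    [0.05, 0.15, 0.4],
    [0, 0.15, 0.4]
  ],
  "twist": [0, 0, 0, 0, 0]
}}

```text
time: 10.88
tool_pos: [578.7, 177.0, 178.5]
tcp_rot: [-3.142, -0.0, 2.937]
contact_force: [-0.4, 0.1, -1.4]
grip_width: 59.2
finger_force: 30.0
```

>>> {"fn": "arm_command", "kwargs": {
  "gripper": [50, 50, 50, 50, 50],
  "dp": [
    [0, 0, 0.1],
    [0, 0, 0.1],
    [0, 0, 0.1],
    [0, 0, 0.1],
    [0, 0, 0]
  ],
  "twist": [0, 0, 0, 0, 0]
}}

```text
time: 11.5
tool_pos: [578.7, 176.6, 169.1]
tcp_rot: [3.142, -0.0, 2.937]
contact_force: [-0.5, -0.7, -2.8]
grip_width: 59.9
finger_force: 30.0
```

>>> {"fn": "arm_command", "kwargs": {
  "gripper": [50, 50, 50, 50, 50],
  "dp": [
    [0, 0, 0.1],
    [0, 0, 0.1],
    [0, 0, 0.1],
    [0, 0, 0],
    [0, 0, 0]
  ],
  "twist": [0, 0, 0, 0, 0]
}}

```text
time: 12.12
tool_pos: [578.8, 176.7, 161.8]
tcp_rot: [3.141, 0.0, 2.937]
contact_force: [-0.5, 0.2, -3.2]
grip_width: 59.6
finger_force: 30.0
```

>>> {"fn": "arm_command", "kwargs": {
  "gripper": [50, 50, 50, 50, 50],
  "dp": [
    [0, 0, 0.06],
    [0, 0, 0.06],
    [0, 0, 0],
    [0, 0, 0],
    [0, 0, 0]
  ],
  "twist": [0, 0, 0, 0, 0]
}}

```text
time: 12.75
tool_pos: [578.7, 176.7, 158.8]
tcp_rot: [3.141, 0.0, 2.937]
contact_force: [0.4, -0.1, -0.9]
grip_width: 59.6
finger_force: 30.0
```

>>> {"fn": "arm_command", "kwargs": {
  "gripper": [50, 50, 50, 50, 50],
  "dp": [
    [0, 0, 0.06],
    [0, 0, 0.06],
    [0, 0, 0],
    [0, 0, 0],
    [0, 0, 0]
  ],
  "twist": [0, 0, 0, 0, 0]
}}

```text
time: 13.38
tool_pos: [578.6, 176.7, 155.9]
tcp_rot: [3.142, -0.0, 2.937]
contact_force: [-2.9, -0.5, 3.7]
grip_width: 59.1
finger_force: 30.0
```

>>> {"fn": "arm_command", "kwargs": {
  "gripper": [50, 50, 50, 50, 50],
  "dp": [
    [0, 0, 0.06],
    [0, 0, 0.06],
    [0, 0, 0],
    [0, 0, 0],
    [0, 0, 0]
  ],
  "twist": [0, 0, 0, 0, 0]
}}

```text
time: 14.0
tool_pos: [578.8, 176.6, 152.7]
tcp_rot: [3.142, 0.0, 2.937]
contact_force: [-2.7, -1.1, 1.0]
grip_width: 59.2
finger_force: 30.0
```

>>> {"fn": "arm_command", "kwargs": {
  "gripper": [50, 50, 50, 50, 50],
  "dp": [
    [0, 0, 0.06],
    [0, 0, 0.06],
    [0, 0, 0],
    [0, 0, 0],
    [0, 0, 0]
  ],
  "twist": [0, 0, 0, 0, 0]
}}

```text
time: 14.62
tool_pos: [578.8, 176.7, 149.7]
tcp_rot: [3.141, 0.0, 2.937]
contact_force: [-2.0, -1.8, 1.4]
grip_width: 59.5
finger_force: 30.0
```

>>> {"fn": "arm_command", "kwargs": {
  "gripper": [50, 50, 50, 50, 50],
  "dp": [
    [0, 0, 0.06],
    [0, 0, 0.06],
    [0, 0, 0],
    [0, 0, 0],
    [0, 0, 0]
  ],
  "twist": [0, 0, 0, 0, 0]
}}

```text
time: 15.25
tool_pos: [578.7, 176.7, 146.7]
tcp_rot: [3.141, -0.0, 2.937]
contact_force: [-2.6, -1.6, 2.1]
grip_width: 59.4
finger_force: 30.0
```

Pivoting gently about the pads, at about 4 N. Continuing.

>>> {"fn": "arm_command", "kwargs": {
  "gripper": [50, 50, 50, 50, 50],
  "dp": [
    [0, 0, 0.06],
    [0, 0, 0.06],
    [0, 0, 0.06],
    [0, 0, 0],
    [0, 0, 0]
  ],
  "twist": [0, 0, 0, 0, 0]
}}

```text
time: 15.88
tool_pos: [578.7, 176.7, 142.2]
tcp_rot: [3.142, -0.0, 2.937]
contact_force: [-2.8, 0.7, 1.6]
grip_width: 59.2
finger_force: 30.0
```

>>> {"fn": "arm_command", "kwargs": {
  "gripper": [50, 50, 50, 50, 50],
  "dp": [
    [0, 0, 0.06],
    [0, 0, 0.06],
    [0, 0, 0],
    [0, 0, 0],
    [0, 0, 0]
  ],
  "twist": [0, 0, 0, 0, 0]
}}

```text
time: 16.5
tool_pos: [578.9, 176.6, 141.2]
tcp_rot: [3.141, 0.002, 2.937]
contact_force: [-7.3, -3.1, 13.5]
grip_width: 59.4
finger_force: 30.1
```

>>> {"fn": "arm_command", "kwargs": {
  "gripper": [50, 50, 50, 50, 59.6],
  "dp": [
    [0, 0, 0.02],
    [0, 0, 0],
    [0, 0, 0],
    [0, 0, 0],
    [0, 0, 0]
  ],
  "twist": [0, 0, 0, 0, 0]
}}

```text
time: 17.12
tool_pos: [578.9, 176.6, 141.2]
tcp_rot: [3.141, 0.002, 2.937]
contact_force: [-7.3, -3.4, 16.6]
grip_width: 59.3
finger_force: 25.2
```

>>> {"fn": "arm_command", "kwargs": {
  "gripper": [59.8, 59.8, 59.8, 60, 60],
  "dp": [
    [0, 0, 0],
    [0, 0, 0],
    [0, 0, 0],
    [0, 0, 0],
    [0, 0, 0]
  ],
  "twist": [0, 0, 0, 0, 0]
}}

```text
time: 17.75
tool_pos: [579.1, 176.4, 138.9]
tcp_rot: [-3.142, 0.001, 2.937]
contact_force: [-1.5, -3.3, 4.0]
grip_width: 60.0
finger_force: 6.3
```

>>> {"fn": "arm_command", "kwargs": {
  "gripper": [60, 60.2, 60.3, 60.3, 60.3],
  "dp": [
    [0, 0, 0.06],
    [0, 0, 0.06],
    [0, 0, 0],
    [0, 0, 0],
    [0, 0, 0]
  ],
  "twist": [0, 0, 0, 0, 0]
}}

```text
time: 18.38
tool_pos: [579.1, 176.5, 136.0]
tcp_rot: [-3.142, 0.001, 2.937]
contact_force: [-2.0, -3.7, 5.5]
grip_width: 60.1
finger_force: 8.6
```

Works well. Going on the same way.

>>> {"fn": "arm_command", "kwargs": {
  "gripper": [60.4, 60.5, 60.5, 60.5, 60.5],
  "dp": [
    [0, 0, 0.06],
    [0, 0, 0.06],
    [0, 0, 0],
    [0, 0, 0],
    [0, 0, 0]
  ],
  "twist": [0, 0, 0, 0, 0]
}}

```text
time: 19.0
tool_pos: [579.3, 176.3, 133.6]
tcp_rot: [-3.141, 0.002, 2.937]
contact_force: [-2.9, -5.3, 8.0]
grip_width: 60.8
finger_force: 14.0
```

>>> {"fn": "arm_command", "kwargs": {
  "gripper": [60.6, 60.8, 60.8, 60.8, 60.8],
  "dp": [
    [0, 0, 0.06],
    [0, 0, 0.06],
    [0, 0, 0],
    [0, 0, 0],
    [0, 0, 0]
  ],
  "twist": [0, 0, 0, 0, 0]
}}

```text
time: 19.62
tool_pos: [579.7, 176.0, 131.4]
tcp_rot: [-3.141, 0.003, 2.937]
contact_force: [-3.2, -7.1, 12.7]
grip_width: 61.1
finger_force: 17.9
```

>>> {"fn": "arm_command", "kwargs": {
  "gripper": [61.2, 61.4, 61.6, 61.6, 61.6],
  "dp": [
    [0, 0, 0.03],
    [0, 0, 0.03],
    [0, 0, 0],
    [0, 0, 0],
    [0, 0, 0]
  ],
  "twist": [0, 0, 0, 0, 0]
}}

```text
time: 20.25
tool_pos: [579.6, 176.2, 129.4]
tcp_rot: [3.142, 0.003, 2.937]
contact_force: [-3.1, -5.4, 10.9]
grip_width: 61.2
finger_force: 12.3
```

Run:
```python
from h import *
st()
cv2.imwrite('pics/s2.png',cv2.resize(capture('side')[200:350,170:320,::-1],None,fx=4,fy=4,interpolation=cv2.INTER_CUBIC))
```

```text
t 20.25 p [579.6 176.2 129.4] yaw 2.9368 rp [3.142e+00 3.000e-03] F [-3.1 -5.4 10.9] w 61.2 ff 12.3
```

View pics/s2.png

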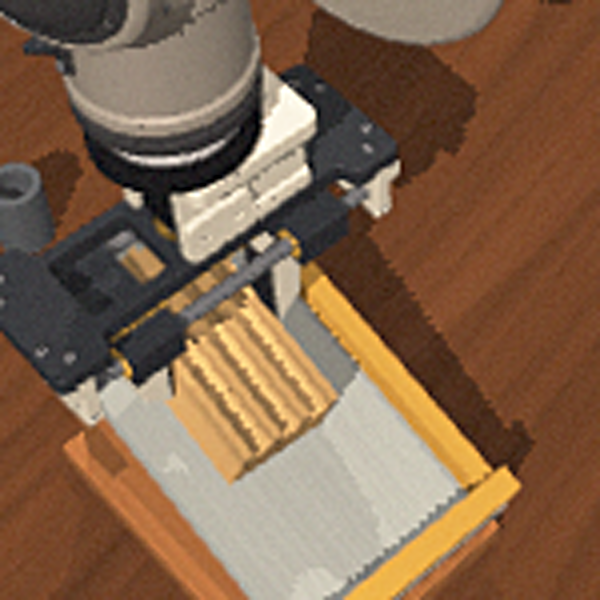

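The mould is nearly flat, with its upper-side edge down at (235,480) and the low side edge (335,395) still slightly up; both stops are well clear.

>>> {"fn": "arm_command", "kwargs": {
  "gripper": [61.8, 62, 62, 62, 62],
  "dp": [
    [0, 0, 0.04],
    [0, 0, 0.04],
    [0, 0, 0],
    [0, 0, 0],
    [0, 0, 0]
  ],
  "twist": [0, 0, 0, 0, 0]
}}

```text
time: 20.92
tool_pos: [579.7, 176.3, 127.7]
tcp_rot: [3.141, 0.003, 2.937]
contact_force: [-2.1, -6.2, 11.3]
grip_width: 62.6
finger_force: 14.5
```

>>> {"fn": "arm_command", "kwargs": {
  "gripper": [62.3, 62.5, 62.5, 62.5, 62.5],
  "dp": [
    [0, 0, 0.04],
    [0, 0, 0.02],
    [0, 0, 0],
    [0, 0, 0],
    [0, 0, 0]
  ],
  "twist": [0, 0, 0, 0, 0]
}}

```text
time: 21.55
tool_pos: [579.8, 176.3, 126.3]
tcp_rot: [3.141, 0.003, 2.937]
contact_force: [-2.9, -5.9, 11.3]
grip_width: 62.4
finger_force: 13.7
```

>>> {"fn": "arm_command", "kwargs": {
  "gripper": [62.8, 62.8, 62.8, 62.8, 62.8],
  "dp": [
    [0, 0, 0.04],
    [0, 0, 0.02],
    [0, 0, 0],
    [0, 0, 0],
    [0, 0, 0]
  ],
  "twist": [0, 0, 0, 0, 0]
}}

```text
time: 22.18
tool_pos: [579.9, 176.3, 125.1]
tcp_rot: [3.141, 0.004, 2.937]
contact_force: [-2.9, -6.6, 12.3]
grip_width: 63.1
finger_force: 15.6
```

Run:
```python
from h import *
st(); im=capture('side')[:,:,::-1]
cv2.imwrite('pics/s3full.png',im)
cv2.imwrite('pics/s3.png',cv2.resize(im[255:330,205:275],None,fx=8,fy=8,interpolation=cv2.INTER_CUBIC))
```

```text
t 22.18 p [579.9 176.3 125.1] yaw 2.937 rp [3.141 0.004] F [-2.9 -6.6 12.3] w 63.1 ff 15.6
```

View pics/s3.png

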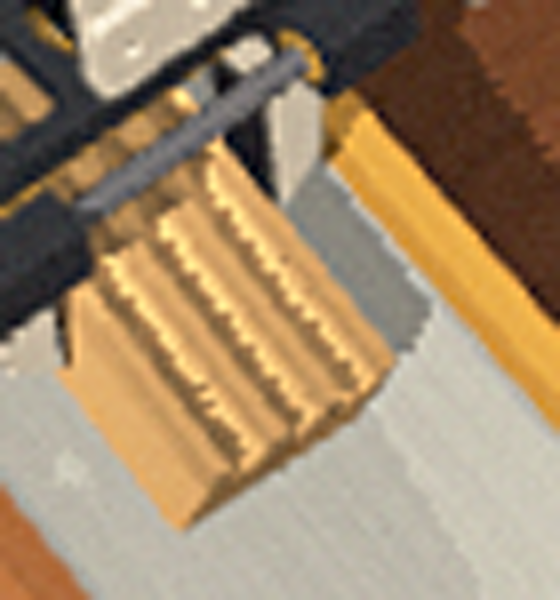

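```bash
cat > fm.py <<'E'
from h import *
P0=np.array([452.86,134.25,50]);BR=bedR(31.22)
L=np.array([(-60,30,0),(-60,30,30),(-60,-30,30),(-60,-30,0)])
def fit(pts,offs,k,free):
    px=(np.array(pts)+.5)/k-.5+offs
    def pr(p):
        x,y,roll,yaw=(list(p)+[0,0])[:4]
        q=(R.from_euler('zx',[yaw,roll]).apply(L-[0,30,0])+[0,30,0])+[x,y,0]
        return proj('side',q@BR.T+P0)
    f=least_squares(lambda p:(pr(p)-px).ravel(),[128,68]+[0]*(free-2))
    print(free,f.x.round(3),f.fun.reshape(-1,2).round(2).tolist())
for n in(2,3,4): fit([(182,530),(232,472),(395,360),(348,420)],[205,255],8,n)
E
python3 fm.py
```

```text
2 [135.711  75.865] [[0.09, 0.68], [-1.06, 0.66], [0.28, -0.63], [0.8, -0.86]]
3 [1.36149e+02 7.54440e+01 8.00000e-02] [[0.1, 0.4], [-0.15, -0.25], [0.15, -0.22], [-0.1, 0.06]]
4 [ 1.36218e+02  7.53000e+01  8.00000e-02 -3.00000e-03] [[0.08, 0.37], [-0.18, -0.28], [0.18, -0.19], [-0.06, 0.09]]
```

>>> {"fn": "arm_command", "kwargs": {
  "gripper": [63.2, 63.4, 63.4, 63.4, 63.4],
  "dp": [
    [0, 0, 0],
    [0, 0, 0],
    [0, 0, 0],
    [0, 0, 0],
    [0, 0, 0]
  ],
  "twist": [0, 0, 0, 0, 0]
}}

```text
time: 22.85
tool_pos: [579.7, 176.6, 124.3]
tcp_rot: [3.141, 0.003, 2.937]
contact_force: [-1.7, -4.2, 8.7]
grip_width: 63.4
finger_force: 10.3
```

>>> {"fn": "arm_command", "kwargs": {
  "gripper": [63.6, 63.8, 63.8, 63.8, 63.8],
  "dp": [
    [0, 0, 0],
    [0, 0, 0],
    [0, 0, 0],
    [0, 0, 0],
    [0, 0, 0]
  ],
  "twist": [0, 0, 0, 0, 0]
}}

```text
time: 23.48
tool_pos: [579.5, 176.7, 123.9]
tcp_rot: [3.141, 0.002, 2.937]
contact_force: [-0.8, -3.8, 6.1]
grip_width: 63.6
finger_force: 7.3
```

>>> {"fn": "arm_command", "kwargs": {
  "gripper": [64.1, 64.5, 63.4, 63.2, 63.2],
  "dp": [
    [0, 0, 0],
    [0, 0, 0],
    [0, 0, 0],
    [0, 0, 0],
    [0, 0, 0]
  ],
  "twist": [0, 0, 0, 0, 0]
}}

```text
time: 24.1
tool_pos: [579.3, 176.8, 123.6]
tcp_rot: [3.141, 0.001, 2.937]
contact_force: [-1.5, -3.2, 5.5]
grip_width: 63.4
finger_force: 16.6
```

Run:
```python
from h import *
st(); im=capture('side')[:,:,::-1]
cv2.imwrite('pics/s4.png',cv2.resize(im[255:330,205:275],None,fx=8,fy=8,interpolation=cv2.INTER_CUBIC))
```

```text
t 24.1 p [579.3 176.8 123.6] yaw 2.937 rp [3.141e+00 1.000e-03] F [-1.5 -3.2  5.5] w 63.4 ff 16.6
```

View pics/s4.png

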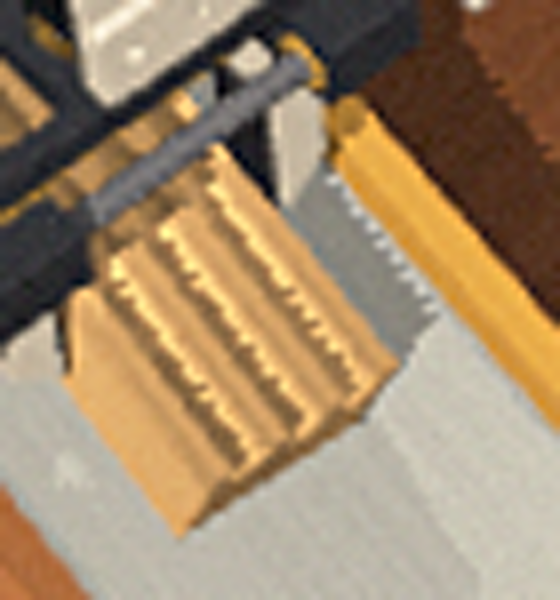

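```bash
sed -i '$d' fm.py
cat >> fm.py <<'E'
for n in(2,3,4): fit([(180,535),(235,476),(402,362),(360,420)],[205,255],8,n)
E
python3 fm.py
```

```text
2 [134.443  75.34 ] [[0.95, 0.43], [-0.81, 0.53], [0.0, -0.52], [-0.12, -0.51]]
3 [1.34675e+02 7.51430e+01 4.30000e-02] [[0.94, 0.28], [-0.32, 0.05], [-0.06, -0.31], [-0.59, -0.02]]
4 [ 1.35248e+02  7.38830e+01  3.80000e-02 -2.20000e-02] [[0.74, 0.05], [-0.59, -0.15], [0.17, -0.07], [-0.32, 0.19]]
```

>>> {"fn": "arm_command", "kwargs": {
  "gripper": [65.5, 64.3, 63.3, 63.3, 63.3],
  "dp": [
    [0, 0, 0],
    [0, 0, 0],
    [0, 0, 0],
    [0, 0, 0],
    [0, 0, 0]
  ],
  "twist": [0, 0, 0, 0, 0]
}}

```text
time: 24.78
tool_pos: [578.5, 176.9, 122.9]
tcp_rot: [3.141, -0.001, 2.937]
contact_force: [-0.7, -0.1, -0.3]
grip_width: 63.6
finger_force: 17.1
```

>>> {"fn": "arm_command", "kwargs": {
  "gripper": [65.5, 63.8, 63.4, 63.1, 63.1],
  "dp": [
    [0, 0, -0.08],
    [0, 0, 0],
    [0, 0, 0],
    [0, 0, 0],
    [0, 0, 0]
  ],
  "twist": [0, 0, 0, 0, 0]
}}

```text
time: 25.4
tool_pos: [578.7, 176.6, 125.2]
tcp_rot: [-3.141, -0.0, 2.937]
contact_force: [-1.8, -1.4, 0.7]
grip_width: 63.1
finger_force: 10.1
```

Run:
```python
from h import *
st(); im=capture('side')[:,:,::-1].copy(); cv2.imwrite('pics/s5full.png',im)
a=cv2.imread('pics/s3full.png'); t=a[298:324,222:256]
r=cv2.matchTemplate(im,t,cv2.TM_CCOEFF_NORMED);_,v,_,l=cv2.minMaxLoc(r);print(v,np.array(l)-[222,298])
p=lambda x,y:proj('side',bedR(31.22)@[x,y,0]+[452.86,134.25,50])[0]
print((p(60,70)-p(70,70)).round(1),(p(60,60)-p(60,70)).round(1))
```

```text
t 25.4 p [578.7 176.6 125.2] yaw 2.9369 rp [-3.141 -0.   ] F [-1.8 -1.4  0.7] w 63.1 ff 10.1
0.911064863204956 [1 1]
[3.2 3.9] [ 3.5 -2.6]
```

>>> {"fn": "arm_command", "kwargs": {
  "gripper": [67, 72, 80, 91, 91],
  "dp": [
    [0, 0, -0.1],
    [0, 0, -0.5],
    [0, 0, -1],
    [0, 0, -1],
    [0, 0, -1]
  ],
  "twist": [0, 0, 0, 0, 0]
}}

```text
time: 26.08
tool_pos: [579.0, 176.9, 217.2]
tcp_rot: [3.141, 0.002, 2.937]
contact_force: [0.3, -0.3, 0.2]
grip_width: 90.0
finger_force: 0.0
```

>>> {"fn": "arm_command", "kwargs": {
  "gripper": [70, 50, 20, 0, 0],
  "dp": [
    [0, 0, 0],
    [0, 0, 0],
    [0, 0, 0],
    [0, 0, 0],
    [0, 0, 0]
  ],
  "twist": [0, 0, 0, 0, 0]
}}

```text
time: 26.7
tool_pos: [578.6, 176.7, 214.8]
tcp_rot: [-3.141, -0.001, 2.937]
contact_force: [-0.0, -0.2, 0.4]
grip_width: 45.7
finger_force: 0.0
```

Run:
```python
from h import *
st(); im=capture('side')[:,:,::-1].copy()
P=bedR(31.22)@np.array([(0,0,0),(120,0,0),(120,60,0),(0,60,0)]).T
BR=bedR(31.22);P0=np.array([452.86,134.25,50])
k=3.5;big=cv2.resize(im[210:380,160:330],None,fx=k,fy=k,interpolation=cv2.INTER_CUBIC)
for z in(0,30):
    q=proj('side',np.array([(0,0,z),(120,0,z),(120,60,z),(0,60,z)])@BR.T+P0)
    cv2.polylines(big,[((q-[160,210]+.5)*k).astype(int)],True,(255,0,0) if z else (0,0,255),1)
cv2.imwrite('pics/s6.png',big)
```

```text
t 26.7 p [578.6 176.7 214.8] yaw 2.9369 rp [-3.141e+00 -1.000e-03] F [-0.  -0.2  0.4] w 45.7 ff 0.0
```

View pics/s6.png

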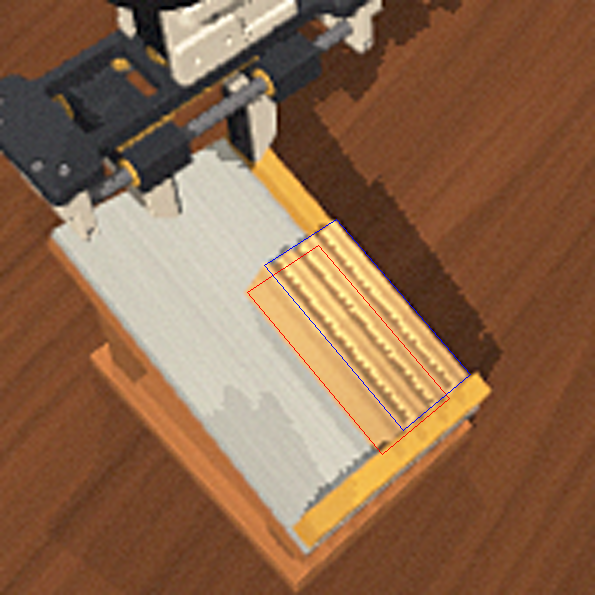

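The mould lies home: its outline matches the projected home pose, from (335,222) to (380,452), within a few pixels. Next the shut-finger push.

Run:
```python
from h import *
st(); plan([597,136,130],2.937,5)
```

```text
t 26.75 p [578.7 176.7 214.9] yaw 2.9369 rp [-3.142 -0.   ] F [-0.3 -0.5 -0.8] w 41.5 ff 0.0
[-0.21, -0.29, 0.68] -0.0
[-0.21, -0.29, 0.68] -0.0
[-0.21, -0.29, 0.68] -0.0
[-0.21, -0.29, 0.68] -0.0
[-0.21, -0.29, 0.68] -0.0
```

>>> {"fn": "arm_command", "kwargs": {
  "gripper": [0, 0, 0, 0, 0],
  "dp": [
    [-0.35, -0.5, 0.1],
    [-0.35, -0.5, 0.3],
    [-0.35, -0.45, 0.8],
    [0, 0, 0.8],
    [0, 0, 0.8]
  ],
  "twist": [0, 0, 0, 0, 0]
}}

```text
time: 27.38
tool_pos: [597.3, 134.3, 143.9]
tcp_rot: [-3.141, -0.001, 2.935]
contact_force: [-0.8, 0.1, -0.7]
grip_width: 0.4
finger_force: 0.0
```

>>> {"fn": "arm_command", "kwargs": {
  "gripper": [0, 0, 0, 0, 0],
  "dp": [
    [0, 0, 0.3],
    [0, 0, 0.3],
    [0, 0, 0.1],
    [0, 0, 0],
    [0, 0, 0]
  ],
  "twist": [0, 0, 0, 0, 0]
}}

```text
time: 28.0
tool_pos: [597.4, 136.0, 128.3]
tcp_rot: [3.141, 0.001, 2.937]
contact_force: [0.3, 0.4, 0.3]
grip_width: 0.2
finger_force: 0.0
```

>>> {"fn": "arm_command", "kwargs": {
  "gripper": [0, 0, 0, 0, 0],
  "dp": [
    [0, 0, 0.25],
    [0, 0, 0.25],
    [0.2, 0, 0.06],
    [0.2, 0, 0.06],
    [0, 0, 0]
  ],
  "twist": [0, 0, 0, 0, 0]
}}

```text
time: 28.62
tool_pos: [586.8, 138.1, 112.3]
tcp_rot: [-3.142, -0.0, 2.937]
contact_force: [0.6, 0.3, -0.1]
grip_width: 0.8
finger_force: 0.0
```

>>> {"fn": "arm_command", "kwargs": {
  "gripper": [0, 0, 0, 0, 0],
  "dp": [
    [0.05, 0, 0.015],
    [0.05, 0, 0.015],
    [0.05, 0, 0.015],
    [0, 0, 0],
    [0, 0, 0]
  ],
  "twist": [0, 0, 0, 0, 0]
}}

```text
time: 29.25
tool_pos: [583.7, 138.7, 111.1]
tcp_rot: [3.141, 0.0, 2.937]
contact_force: [-0.4, -0.6, -1.0]
grip_width: 0.5
finger_force: 0.0
```

>>> {"fn": "arm_command", "kwargs": {
  "gripper": [0, 0, 0, 0, 0],
  "dp": [
    [0.04, 0, 0.012],
    [0.04, 0, 0.012],
    [0.04, 0, 0.012],
    [0.04, 0, 0.012],
    [0, 0, 0]
  ],
  "twist": [0, 0, 0, 0, 0]
}}

```text
time: 29.88
tool_pos: [579.6, 139.5, 109.9]
tcp_rot: [3.142, -0.0, 2.937]
contact_force: [-0.5, 0.7, -0.3]
grip_width: 0.4
finger_force: 0.0
```

>>> {"fn": "arm_command", "kwargs": {
  "gripper": [0, 0, 0, 0, 0],
  "dp": [
    [0.04, 0, 0.012],
    [0.04, 0, 0.012],
    [0, 0, 0],
    [0, 0, 0],
    [0, 0, 0]
  ],
  "twist": [0, 0, 0, 0, 0]
}}

```text
time: 30.5
tool_pos: [577.8, 139.9, 109.3]
tcp_rot: [3.141, 0.0, 2.937]
contact_force: [-0.6, -0.4, -0.5]
grip_width: 0.5
finger_force: 0.0
```

>>> {"fn": "arm_command", "kwargs": {
  "gripper": [0, 0, 0, 0, 0],
  "dp": [
    [0.04, 0, 0.012],
    [0.04, 0, 0.012],
    [0, 0, 0],
    [0, 0, 0],
    [0, 0, 0]
  ],
  "twist": [0, 0, 0, 0, 0]
}}

```text
time: 31.12
tool_pos: [575.8, 140.3, 108.7]
tcp_rot: [3.141, 0.0, 2.937]
contact_force: [-0.5, -0.6, -0.2]
grip_width: 0.3
finger_force: 0.0
```

>>> {"fn": "arm_command", "kwargs": {
  "gripper": [0, 0, 0, 0, 0],
  "dp": [
    [0.04, 0, 0.012],
    [0.04, 0, 0.012],
    [0, 0, 0],
    [0, 0, 0],
    [0, 0, 0]
  ],
  "twist": [0, 0, 0, 0, 0]
}}

```text
time: 31.75
tool_pos: [574.0, 140.7, 108.2]
tcp_rot: [3.141, 0.0, 2.937]
contact_force: [0.7, -0.6, 0.2]
grip_width: 0.2
finger_force: 0.6
```

>>> {"fn": "arm_command", "kwargs": {
  "gripper": [0, 0, 0, 0, 0],
  "dp": [
    [0.04, 0, 0.012],
    [0.04, 0, 0.012],
    [0, 0, 0],
    [0, 0, 0],
    [0, 0, 0]
  ],
  "twist": [0, 0, 0, 0, 0]
}}

```text
time: 32.38
tool_pos: [573.5, 140.8, 108.2]
tcp_rot: [3.141, 0.004, 2.937]
contact_force: [5.0, -1.9, 2.0]
grip_width: 0.5
finger_force: 3.0
```

>>> {"fn": "arm_command", "kwargs": {
  "gripper": [0, 0, 0, 0, 0],
  "dp": [
    [0.04, 0, 0.012],
    [0, 0, 0],
    [0, 0, 0],
    [0, 0, 0],
    [0, 0, 0]
  ],
  "twist": [0, 0, 0, 0, 0]
}}

```text
time: 33.0
tool_pos: [573.4, 140.9, 108.3]
tcp_rot: [3.141, 0.006, 2.937]
contact_force: [7.7, -3.0, 1.0]
grip_width: 0.6
finger_force: 4.0
```

>>> {"fn": "arm_command", "kwargs": {
  "gripper": [0, 0, 0, 0, 0],
  "dp": [
    [0.04, 0, 0.012],
    [0, 0, 0],
    [0, 0, 0],
    [0, 0, 0],
    [0, 0, 0]
  ],
  "twist": [0, 0, 0, 0, 0]
}}

```text
time: 33.62
tool_pos: [573.2, 140.9, 108.4]
tcp_rot: [3.14, 0.008, 2.937]
contact_force: [9.2, -3.5, 2.8]
grip_width: 0.5
finger_force: 5.0
```

>>> {"fn": "arm_command", "kwargs": {
  "gripper": [0, 0, 0, 0, 0],
  "dp": [
    [0, 0, 0],
    [0, 0, 0],
    [0, 0, 0],
    [0, 0, 0],
    [0, 0, 0]
  ],
  "twist": [0, 0, 0, 0, 0]
}}

```text
time: 34.25
tool_pos: [573.3, 140.9, 108.5]
tcp_rot: [3.14, 0.008, 2.937]
contact_force: [8.8, -4.0, 1.9]
grip_width: 0.3
finger_force: 5.0
```

>>> {"fn": "arm_command", "kwargs": {
  "gripper": [0, 0, 0, 0, 0],
  "dp": [
    [0.04, 0, 0.012],
    [0, 0, 0],
    [0, 0, 0],
    [0, 0, 0],
    [0, 0, 0]
  ],
  "twist": [0, 0, 0, 0, 0]
}}

```text
time: 34.88
tool_pos: [573.1, 141.0, 108.5]
tcp_rot: [3.14, 0.01, 2.937]
contact_force: [10.8, -3.9, 2.5]
grip_width: 0.4
finger_force: 6.0
```

>>> {"fn": "arm_command", "kwargs": {
  "gripper": [0, 0, 0, 0, 0],
  "dp": [
    [0, 0, 0],
    [0, 0, 0],
    [0, 0, 0],
    [0, 0, 0],
    [0, 0, 0]
  ],
  "twist": [0, 0, 0, 0, 0]
}}

```text
time: 35.5
tool_pos: [573.1, 140.9, 108.5]
tcp_rot: [3.14, 0.01, 2.937]
contact_force: [11.7, -4.0, 1.4]
grip_width: 0.3
finger_force: 6.0
```

>>> {"fn": "arm_command", "kwargs": {
  "gripper": [0, 0, 0, 0, 0],
  "dp": [
    [-0.2, 0, -0.06],
    [-0.2, 0, -0.06],
    [-0.3, 0, -0.1],
    [-0.3, 0, -0.2],
    [0, 0, -0.5]
  ],
  "twist": [0, 0, 0, 0, 0]
}}

```text
time: 36.12
tool_pos: [593.5, 136.5, 129.5]
tcp_rot: [-3.141, -0.001, 2.937]
contact_force: [-0.0, 0.3, 0.3]
grip_width: 0.2
finger_force: 0.0
```

>>> {"fn": "arm_command", "kwargs": {
  "gripper": [0, 0, 0, 0, 0],
  "dp": [
    [0, 0, -1],
    [0, 0, -1],
    [0, 0, -1],
    [0, 0, -1],
    [0, 0, 0]
  ],
  "twist": [0, 0, 0, 0, 0]
}}

```text
time: 36.75
tool_pos: [594.3, 136.9, 232.3]
tcp_rot: [3.14, 0.005, 2.937]
contact_force: [0.2, -0.4, -0.3]
grip_width: 0.5
finger_force: 0.0
```

Run:
```python
from h import *
st(); im=capture('side')[:,:,::-1].copy()
cv2.imwrite('pics/s7.png',cv2.resize(im[80:380,150:450],None,fx=2,fy=2,interpolation=cv2.INTER_CUBIC))
```

```text
t 36.75 p [594.3 136.9 232.3] yaw 2.937 rp [3.14  0.005] F [ 0.2 -0.4 -0.3] w 0.5 ff 0.0
```

View pics/s7.png

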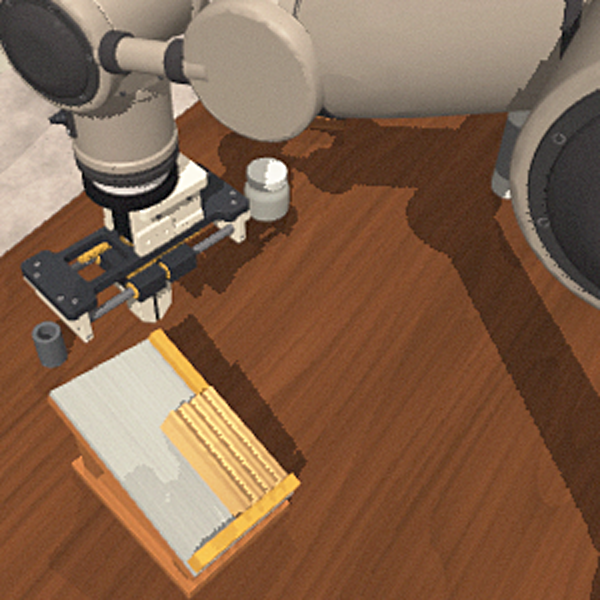

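The mould sits square in the corner, between (205,390) and (285,485) of the crop. The hand is away, and the jar and tube look untouched. Handing in.

```bash
python3 -c "
from plant import *
print(close_job())"
```

```text
the job is handed in; nothing more can be done
None
```

Job handed in: the mould slid home into the corner, I pushed it onto the lower stop at about 10–12 N for over a second and withdrew the hand; its flatness on the plate before release was checked only by camera and force readings, and the judge returned no verdict.

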